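# Set a worn gate valve one full turn open

## Robot

A 6-joint arm with a two-finger parallel gripper is mounted at the origin on the work surface. World frame = base frame: x ahead of the robot, y to its left, z up, the work surface at z = 0. Lengths are in m, angles in rad, forces in N, time in s.
With the tool pointing down it reaches from about 0.25 to 0.85 m from the base axis. Payload 12.5 kg.
Tool frame: the origin (TCP) lies at the very end of the fingers, on their centre line; the grasp point (between the pads) lies r.grip_point_offset behind it (r.grip_point_offset is the distance from the TCP to the grasp point, in m); z points along the fingers, y is the direction in which the jaws open and shut (so a half turn about z gives the same grasp; the last joint's range is limited). The gripper opens to 93 mm and grips with 3 to 60 N. Pads are 15 mm wide; open, the fingers measure 128 mm over their backs; the gripper's body (75 mm by 188 mm) begins 65 mm behind the grasp point.
Start: joints at [-1.31, 0.351, 1.652, -0, 1.139, -0.085], TCP at [0.186, -0.517, 0.219] pointing down, gripper open.
Joint ranges: [-2.75, 2.75], [-0.79, 2.1], [0.01, 2.65], [-1.57, 4.71], [0.07, 3.14], [-2.87, 2.87]. Speed limits (rad/s): [2.22, 2.22, 2.79, 3.14, 3.14, 3.14].

## Interface

Orientations are given as [roll, pitch, yaw] about the fixed x, y, z axes, in that order (R = Rz(yaw) Ry(pitch) Rx(roll)).
In Python, from station import r, vision gives the robot as it stands.
- The arm moves only by the tool carry_out, never from a script. Its argument "increments" is text: rows parted by semicolons, each of 5 numbers parted by spaces: the finger opening in cm, from 0 to 9.3, then the shift along the tool's x, y, z in cm, then the turn about the tool's z in degrees. In form: gripper x y z yaw; .... A call has 1 to 20 rows; each row is the pose to reach, as a shift and turn from the pose commanded when the call began, along the tool's axes at that moment; what a row does not reach only later rows make up. A row lasts 1/8 s, in which the tool goes at most 62.5 mm and 10.7 degrees, less where a joint would pass 70% of its speed; a pose out of reach is approached as far as the arm can. A call with a gripper value outside its range is refused whole. The fingers move at their own pace and stop on an object; "grip_force" is the grip in N (left out, the last holds). Time passes only in rows, so rows that repeat a pose let the fingers close. It gives the time, the measured TCP pose, the force and the opening at its end, in the units of the state.
- r.state(): the state, without advancing time (a new reading comes with each control period).
- vision.camera(name): name is "side" or "top"; returns a dict with "frame" (400x640x3 uint8, red, green, blue), "fx", "fy", "cx", "cy" (pixels), "R" (3x3) and "t" (3): a world point X has camera coordinates R X + t. Camera axes: x right, y down, z forward; pixel columns grow to the right and rows downward; lengths in m; the calibration is good to about 2 mm. A picture is of the moment at which its call begins. There is no depth.
- r.finish_job(): hands the job in, once; it reports no verdict.
The state is a dict: "clock": time; "joints": joint angles; "qd": joint speeds; "effort": joint torques, N m; "ee_pos": TCP position; "ee_rot": TCP orientation; "contact_force": force on the tool from outside, world axes, zero at the start; "ft_torque": the same for the moment, N m; "opening": finger opening in m.
Only numpy, scipy, OpenCV 4.12 (cv2) and the standard library are available. Lean on these libraries where they do the work, as an engineer would, in place of code of your own. Each camera call takes 0.05 s, during which the arm holds its last target.

## Task

Set the gate valve on the bench for its flow test. First turn its handwheel clockwise (seen from above) until the valve is fully shut on its seat, without forcing it; then open it by one full turn, counting only the turning that really lifts the stem: the wheel is worn and has a lot of free play that must be taken up first. Let go of the wheel and leave the things around the valve where they are.

Things in the scene. Friction and masses are not known exactly. Their poses are not given: they have to be found in the camera images.
- valve: Grey cast-iron flanged gate valve, fixed on a steel plate of 170 x 190 x 10 mm on the bench. Origin under the plate's centre, z up along the stem, y along the pipe. Flanges 120 mm in diameter, 176 mm over both, top 135 mm above the bench; all else below the wheel stays within the wheel's outline.
- wheel: The level grey handwheel: rim 150 mm over all, 14 mm thick, 3 spokes, rim top 197 mm above the bench; hub 34 mm in diameter, its top 199 mm. Origin on its upright axis at mid-rim, 190 mm above the bench; x points to the handle. Turns many turns: counter-clockwise from above opens, clockwise shuts. It stays where it is left.
- handle (a point): Centre of the black upright handle on the wheel, where to grip it: round, 22 mm in diameter, 50 mm tall (201 to 251 mm above the bench), this point 230 mm above the bench and 60 mm from the wheel's axis. It spins freely on its pin, so a gripper can hold it and go round in a circle without turning itself.
- hub (a point): Fixed point on the wheel's axis, 190 mm above the bench. Between wheel and stem nut there is free play of a quarter to three quarters of a turn; the wheel starts anywhere in it. In the play the handle moves with under 1 N; when it bites it takes a steady 10 N either way (at a standstill 3 to 8 N may remain); on the seat it stops dead: 14 to 22 N shows it; 29 N on the handle forces it and twists the stem.
- stem_top (a point): Centre of the top end of the bare steel stem, 15 mm in diameter, standing up through the hub. It must not turn (its x stays along the valve's x unless forced); it rises only 1.5 mm per turn of the nut, so hardly shows the opening: shut on its seat 215.0 mm above the bench, one full turn open 216.5 mm. It starts a quarter to six tenths of a turn open.
- spare_flange: Loose steel ring lying beside the valve, 110 mm in diameter, 48 mm bore, 16 mm thick; origin under its centre. To be left alone.
- bolt_carton: Cardboard carton of 80 x 100 x 55 mm standing beside the valve; origin under its centre. To be left alone.
- bearing: Steel bearing ring lying near the valve, 72 mm in diameter, 22 mm thick; origin under its centre. To be left alone.

How it is judged:
On the way, in this order (a step that is already met when the one before it is completed fails the run):
1. the valve is shut: the stem is down on its seat (within a tenth of a turn, 0.15 mm) (z of stem_top in the frame of valve below 0.21515 m), for 0.2 s.
2. the play is taken up and the stem is lifting: at least a quarter turn open (z of stem_top in the frame of valve above 0.215375 m), for 0.1 s.
At the end, for the whole second after the job is handed in: the stem stands 1 turn above its seat, within 0.14 turn (1.5 mm, within 0.21 mm), the wheel released and at rest (z of stem_top in the frame of valve between 0.21629 and 0.21671 m and angular speed of wheel below 0.1 rad/s); the robot touches nothing.
It fails at once if the valve was forced: the stem twisted in its guide by more than 0.15 rad (it gives way at about 29 N on the handle) (angle between the x axis of valve and the x axis of stem_top, either way round above 0.15 rad).
It fails at once if a thing beside the valve was moved by more than 20 mm (distance of any of spare_flange, bolt_carton, bearing from where it was at the start of the episode above 0.02 m).
It also fails if it takes over 72 s, if anything falls off the work surface, if the arm or the gripper's body presses on something with over 40 N, if the wrist force passes 120 N, or if a joint passes its speed limit or range.

## Working session

There is one attempt and no reset: what is moved stays moved. The work goes in short steps, Python scripts to look and compute and a tool call to move; the robot and the scene stay as the last step left them, time stands still between calls to the robot, and variables do not carry over. Pictures are saved under pics/ and viewed, and the job is handed in when it is done.

Besides the shell and the picture viewer there is one more tool, called by a JSON object that holds its "api" and its "payload". carry_out: Moves the arm, as the interface text tells. Its arguments: {"type":"object","properties":{"increments":{"type":"string"},"grip_force":{"type":"number"}},"required":["increments"]}

```bash
ls; mkdir -p pics; python3 - <<'E'
from station import r, vision
import cv2
s=r.state()
print({k:s[k] for k in s}, r.grip_point_offset)
for n in ("side","top"):
    c=vision.camera(n); cv2.imwrite(f"pics/{n}0.png",c["frame"][:,:,::-1])
    print(n,c["fx"],c["cx"],c["cy"],c["R"],c["t"])
E
```

```text
pics
{'clock': 0.0, 'joints': array([-1.30955666e+00,  3.51239272e-01,  1.65241460e+00, -2.91826217e-05,
        1.13910072e+00, -8.45895324e-02]), 'qd': array([-1.00463639e-06,  2.48152985e-03,  1.38209027e-03, -1.00345257e-05,
       -2.05563579e-03, -1.80933474e-05]), 'effort': array([-1.45348858e-03, -4.97324717e+01, -2.85256720e+01,  6.98601524e-02,
        2.56926182e-02, -1.01376295e-04]), 'ee_pos': array([ 0.18637126, -0.51709771,  0.21810338]), 'ee_rot': array([-3.14043263e+00, -7.17741881e-05,  3.45841381e-01]), 'contact_force': array([ 0.47742442,  0.05590397, -0.09022537]), 'ft_torque': array([ 0.02341733,  0.02457671, -0.00612013]), 'opening': 0.0934008921860115} 0.0188
side 427.2825642985258 321.3507817991054 203.7427701656449 [[ 0.94406661 -0.32971701 -0.00499299]
 [-0.23444185 -0.66046681 -0.71331663]
 [ 0.23189492  0.67458897 -0.70082413]] [-0.54738938  0.2909892   0.87605218]
top 474.6994502010526 321.5589900938212 200.2915404653696 [[-0.0114362  -0.99982485  0.01481508]
 [-0.98055246  0.00831029 -0.19608114]
 [ 0.19592368 -0.01676938 -0.98047575]] [0.06425861 0.6236032  0.98097944]
```

View pics/side0.png

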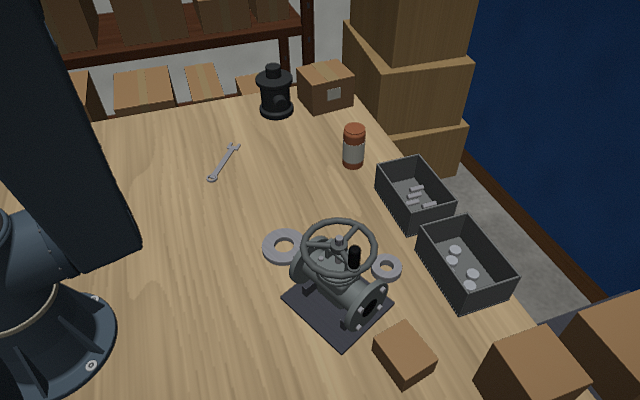

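View pics/top0.png

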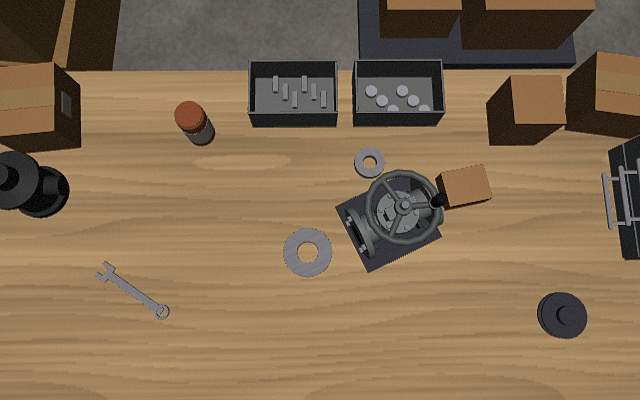

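The side view shows the wheel around (339,243) with its black handle at (355,257). In the top view the hub is near (404,206) and the handle at (438,200), beside the carton at (465,186). I'll enlarge both to get the positions accurately.

```bash
python3 - <<'E'
import cv2
a=cv2.imread("pics/side0.png")[205:365,255:415]; b=cv2.imread("pics/top0.png")[140:290,335:495]
cv2.imwrite("pics/s0z.png",cv2.resize(a,None,fx=3.7,fy=3.7,interpolation=cv2.INTER_CUBIC))
cv2.imwrite("pics/t0z.png",cv2.resize(b,None,fx=4,fy=4,interpolation=cv2.INTER_CUBIC))
E
```

```text
(no output)
```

View pics/s0z.png

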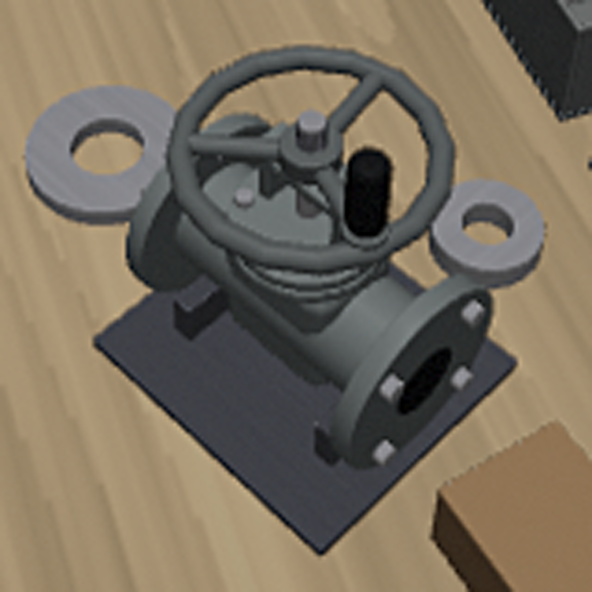

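View pics/t0z.png

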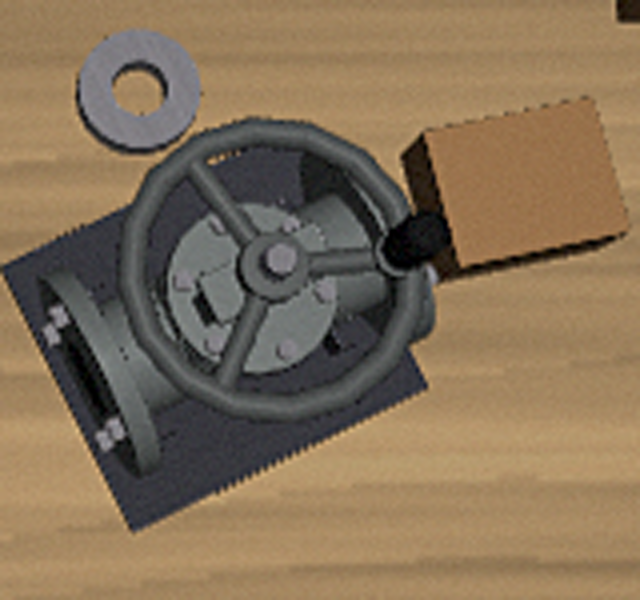

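Enlarged views: the stem top is at about (405.2,204.5) in top and (339.9,237.2) in side. The handle blob is near (439,200) in top and (354,257) in side. Next I triangulate them.

```bash
cat > h.py <<'E'
import numpy as np, cv2
from station import r, vision
def K(c): return np.array([[c["fx"],0,c["cx"]],[0,c["fy"],c["cy"]],[0,0,1.]])
def plane(c,u,v,z):
    d=c["R"].T@np.linalg.solve(K(c),[u,v,1.]); o=-c["R"].T@c["t"]
    return o+d*(z-o[2])/d[2]
def tri(c1,p1,c2,p2):
    P=[K(c)@np.c_[c["R"],c["t"]] for c in(c1,c2)]
    X=cv2.triangulatePoints(P[0],P[1],np.array(p1,float).reshape(2,1),np.array(p2,float).reshape(2,1)).ravel()
    return X[:3]/X[3]
def proj(c,X):
    q=K(c)@(c["R"]@np.array(X)+c["t"]); return q[:2]/q[2]
def black(c,box):
    x0,y0,x1,y1=box
    m=(c["frame"][y0:y1,x0:x1].max(2)<16).astype(np.uint8)
    n,l,st,ce=cv2.connectedComponentsWithStats(m)
    return [(st[i],ce[i]+[x0,y0]) for i in range(1,n) if st[i][4]>25]
E
python3 - <<'E'
from h import *
np.set_printoptions(precision=4,suppress=True)
t=vision.camera("top"); s=vision.camera("side")
print("stem",plane(t,405.2,204.4,.2155),plane(s,339.8,237,.2155),tri(t,(405.2,204.4),s,(339.8,237)))
bt=black(t,(425,180,460,215)); bs=black(s,(335,235,380,280)); print(bt,bs)
for z in(.226,):
  for b in bt: print("T",plane(t,*b[1],z))
  for b in bs: print("S",plane(s,*b[1],z))
# rim center
print("rim",plane(t,335+273/4-.4,140+268/4-.4,.19))
# other items
for n,p,z in(("bearing",(370,162),.022),("flange",(307,251),.016)): print(n,plane(t,*p,z))
for p in((335+425/4,140+130/4),(335+590/4,140+98/4),(335+628/4,140+232/4),(335+455/4,140+278/4)): print("carton",plane(t,*p,.055))
# side handle top/bottom
print(plane(s,255+367/3.7-.4,205+158/3.7-.4,.251),plane(s,255+366/3.7-.4,205+228/3.7-.4,.201))
print(plane(t,335+432/4-.4,140+230/4-.4,.251))
# plate corners
for p in((2,268),(425,388),(135,532)): print("plate",plane(t,335+p[0]/4,140+p[1]/4,.01))
E
```

```text
stem [ 0.5843 -0.0953  0.2155] [ 0.5847 -0.0937  0.2155] [ 0.584  -0.095   0.2171]
[(array([ 6, 13, 15, 14, 78], dtype=int32), array([436.0513, 201.3333]))] [(array([ 13,  14,  12,  20, 166], dtype=int32), array([353.3554, 259.7289]))]
T [ 0.5875 -0.1507  0.226 ]
S [ 0.5847 -0.159   0.226 ]
rim [ 0.5848 -0.0956  0.19  ]
bearing [ 0.7217 -0.0561  0.022 ]
flange [0.5175 0.0913 0.016 ]
carton [ 0.6868 -0.2114  0.055 ]
carton [ 0.7047 -0.3059  0.055 ]
carton [ 0.6274 -0.3211  0.055 ]
carton [ 0.6023 -0.2229  0.055 ]
[ 0.587  -0.1521  0.251 ] [ 0.5879 -0.155   0.201 ]
[ 0.5903 -0.1563  0.251 ]
plate [0.6184 0.0253 0.01  ]
plate [ 0.5468 -0.2147  0.01  ]
plate [ 0.4674 -0.0467  0.01  ]
```

```bash
python3 - <<'E'
from h import *
np.set_printoptions(precision=4,suppress=True)
t=vision.camera("top")
st=r.state(); print(proj(t,st["ee_pos"]),proj(t,st["ee_pos"]+[0,0,.2]))
for z in(0,.1,.2): print(plane(t,562,315,z))
# move to above handle in tool axes
R=cv2.Rodrigues(np.array([0,0,st["ee_rot"][2]]))[0]@np.diag([1,-1,-1])
print(R.T@(np.array([.587,-.155,.29])-st["ee_pos"])*100, np.degrees(st["ee_rot"]))
E
```

```text
[662.0988 430.438 ] [772.7955 473.4841]
[ 0.3703 -0.4777  0.    ]
[ 0.3749 -0.4267  0.1   ]
[ 0.3795 -0.3756  0.2   ]
[ 49.9673 -20.5064  -7.1616] [-179.97     -0.003    19.8116]
```

The dark disc at top (562,315) is low and lies off the path. I'll rise first, then cross to above the handle while squaring the yaw to zero.

{"api": "carry_out", "payload": {"increments": "5 0 0 -6 0; 5 0 0 -12 0; 5 5 -2 -13 5; 5 11 -4.5 -13 10; 5 17 -7 -13 15; 5 23 -9.4 -13 19.8; 5 29 -11.8 -13 19.8; 5 34.5 -14.2 -13 19.8; 5 40 -16.4 -12 19.8; 5 45 -18.5 -10 19.8; 5 50 -20.5 -8 19.8; 5 50 -20.5 -8 19.8; 5 50 -20.5 -8 19.8", "grip_force": 40}}

```text
clock: 1.88
ee_pos: [0.5871, -0.1554, 0.2988]
ee_rot: [3.141, 0.0, 0.0]
contact_force: [0.2, -0.8, 0.8]
opening: 0.0499
```

```bash
python3 - <<'E'
from h import *
np.set_printoptions(precision=4,suppress=True)
s=r.state(); print({k:s[k] for k in("clock","joints","ee_pos","ee_rot","contact_force","opening")})
for n,(x,y) in(("side",(255,150)),("top",(335,100))):
    c=vision.camera(n); a=c["frame"][y:y+200,x:x+200,::-1]
    print(n,proj(c,s["ee_pos"]))
    cv2.imwrite(f"pics/{n}1.png",cv2.resize(a,None,fx=3,fy=3,interpolation=cv2.INTER_CUBIC))
E
```

```text
{'clock': 1.875, 'joints': array([-0.3353,  0.3924,  1.392 , -0.0003,  1.3572,  1.2351]), 'ee_pos': array([ 0.5871, -0.1554,  0.2988]), 'ee_rot': array([3.1413, 0.0002, 0.0004]), 'contact_force': array([ 0.1546, -0.8451,  0.7923]), 'opening': 0.04994949288053899}
side [356.0147 229.9776]
top [449.6308 193.2449]
```

View pics/side1.png

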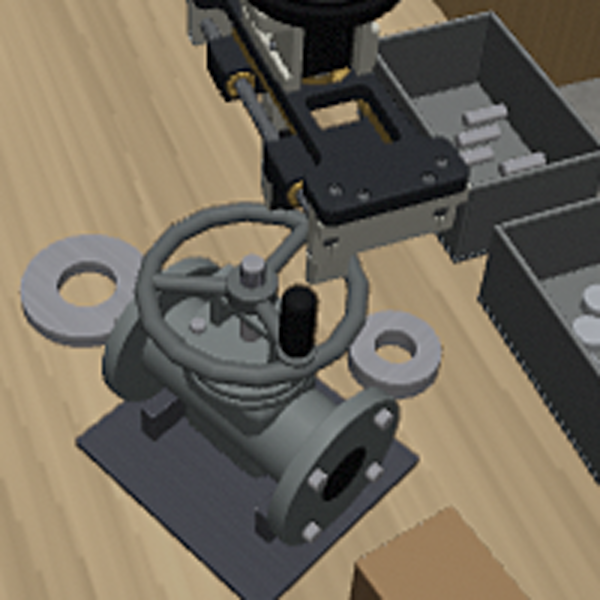

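View pics/top1.png

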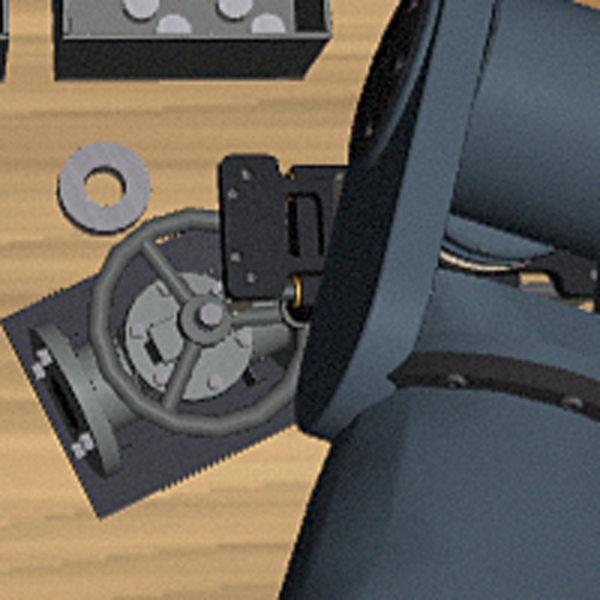

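The side view shows the jaws open just above the handle, whose top is at crop (299,290). The projected TCP at (303,240) lines up above it. Now I lower to grip height and close.

{"api": "carry_out", "payload": {"increments": "5 0 0 3 0; 5 0 0 6 0; 5 0 0 8.4 0; 5 0 0 8.4 0; 5 0 0 8.4 0"}}

```text
clock: 2.6
ee_pos: [0.5876, -0.1558, 0.2162]
ee_rot: [3.141, -0.002, -0.001]
contact_force: [-0.2, -0.8, 0.3]
opening: 0.0498
```

{"api": "carry_out", "payload": {"increments": "2.4 0 0 0 0; 2.4 0 0 0 0; 1.8 0 0 0 0;1.8 0 0 0 0;1.8 0 0 0 0;1.8 0 0 0 0", "grip_force": 30}}

```text
clock: 3.35
ee_pos: [0.5874, -0.1551, 0.2148]
ee_rot: [3.142, -0.0, 0.0]
contact_force: [-0.2, -0.7, 1.6]
opening: 0.0214
```

```bash
python3 - <<'E'
from h import *
np.set_printoptions(precision=4,suppress=True)
s=r.state(); print({k:s[k] for k in("clock","joints","ee_pos","ee_rot","contact_force","ft_torque","opening")})
for n,(x,y) in(("side",(255,150)),):
    c=vision.camera(n); a=c["frame"][y:y+200,x:x+200,::-1]
    print(n,proj(c,s["ee_pos"]))
    cv2.imwrite(f"pics/{n}2.png",cv2.resize(a,None,fx=3,fy=3,interpolation=cv2.INTER_CUBIC))
E
```

```text
{'clock': 3.35, 'joints': array([-0.3348,  0.4589,  1.4998,  0.    ,  1.1827,  1.2358]), 'ee_pos': array([ 0.5874, -0.1551,  0.2148]), 'ee_rot': array([ 3.1415, -0.0002,  0.0002]), 'contact_force': array([-0.1623, -0.6713,  1.5881]), 'ft_torque': array([ 0.0188, -0.0232, -0.0064]), 'opening': 0.021368775545658514}
side [353.6639 261.6033]
```

View pics/side2.png

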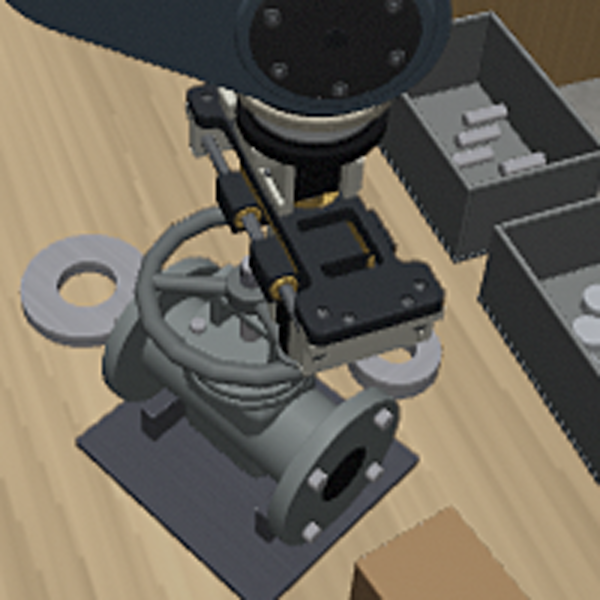

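Gripped: the opening is 21.4 mm and there is almost no side force, so the radial position is right. I'll write a helper that gives circle shifts in tool axes and start clockwise.

```bash
cat > circ.py <<'E'
import sys
from h import *
# usage: circ.py cmd_angle0 step nrows  [cx cy R]  -> shifts (cm) along tool x,y
a0,st,n=float(sys.argv[1]),float(sys.argv[2]),int(sys.argv[3])
f=lambda a:6*np.array([np.cos(np.radians(a)),np.sin(np.radians(a))])
print("; ".join("1.8 %.2f %.2f 0 0"%(d[0],-d[1]) for d in(f(a0+st*(k+1))-f(a0) for k in range(n))),"| end",a0+st*n)
E
cat > st.py <<'E'
from h import *
import sys
C=np.array([.5845,-.0951])
s=r.state();p=s["ee_pos"][:2]-C;a=np.degrees(np.arctan2(p[1],p[0]));u=p/np.linalg.norm(p);F=s["contact_force"][:2]
print("t %.2f ang %.1f R %.2f mm Frad %.1f Ftan(ccw+) %.1f Fz %.1f open %.4f"%(s["clock"],a%360,1e3*np.linalg.norm(p),F@u,-F[0]*u[1]+F[1]*u[0],s["contact_force"][2],s["opening"]))
E
python3 st.py; python3 circ.py -87 -9 5
```

```text
t 3.40 ang 272.8 R 60.11 mm Frad -0.5 Ftan(ccw+) 0.5 Fz 2.6 open 0.0214
1.8 -0.94 -0.02 0 0; 1.8 -1.87 -0.20 0 0; 1.8 -2.75 -0.51 0 0; 1.8 -3.58 -0.96 0 0; 1.8 -4.33 -1.53 0 0 | end -132.0
```

{"api": "carry_out", "payload": {"increments": "1.8 -0.94 0 0 0; 1.8 -1.87 -0.2 0 0; 1.8 -2.75 -0.51 0 0; 1.8 -3.58 -0.96 0 0; 1.8 -4.33 -1.53 0 0"}}

```text
clock: 4.03
ee_pos: [0.5427, -0.1402, 0.2148]
ee_rot: [3.14, 0.001, 0.0]
contact_force: [-2.7, -4.3, 3.9]
opening: 0.021
```

```bash
python3 st.py; python3 circ.py -132 -9 5
```

```text
t 4.03 ang 227.2 R 61.47 mm Frad 5.0 Ftan(ccw+) 0.9 Fz 3.9 open 0.0210
1.8 -0.65 -0.68 0 0; 1.8 -1.18 -1.46 0 0; 1.8 -1.59 -2.31 0 0; 1.8 -1.85 -3.21 0 0; 1.8 -1.98 -4.14 0 0 | end -177.0
```

{"api": "carry_out", "payload": {"increments": "1.8 -0.65 -0.68 0 0; 1.8 -1.18 -1.46 0 0; 1.8 -1.59 -2.31 0 0; 1.8 -1.85 -3.21 0 0; 1.8 -1.98 -4.14 0 0"}}

```text
clock: 4.65
ee_pos: [0.5226, -0.0996, 0.2148]
ee_rot: [3.138, 0.002, 0.0]
contact_force: [-5.7, -11.0, 4.1]
opening: 0.0218
```

```bash
python3 st.py; python3 circ.py -177 -9 5
```

```text
t 4.65 ang 184.2 R 62.07 mm Frad 6.5 Ftan(ccw+) 10.6 Fz 4.1 open 0.0218
1.8 0.02 -0.94 0 0; 1.8 0.20 -1.87 0 0; 1.8 0.51 -2.75 0 0; 1.8 0.96 -3.58 0 0; 1.8 1.53 -4.33 0 0 | end -222.0
```

It has bitten: 10.6 N tangential, somewhere between about -131° and -176°. The seat is therefore at least 90° past -131°. The measured points refit the TCP circle centre to about (0.5825, -0.0952). I'll track commands absolutely and step finely near the seat.

```bash
cat > nx.py <<'E'
# nx.py cmdx cmdy angle1 angle2 ... : shifts in cm from commanded (mm, rel. C) to circle angles ; prints state too
import sys
from h import *
C=np.array([.5825,-.0952])
s=r.state();p=s["ee_pos"][:2]-C;a=np.degrees(np.arctan2(p[1],p[0]));u=p/np.linalg.norm(p);F=s["contact_force"][:2]
print("t %.2f ang %.1f xy %.1f %.1f R %.2f Frad %.1f Ftan %.1f F %.1f %.1f %.1f"%(s["clock"],a,p[0]*1e3,p[1]*1e3,1e3*np.linalg.norm(p),F@u,-F[0]*u[1]+F[1]*u[0],*s["contact_force"]))
if len(sys.argv)>3:
    c=np.array([float(v) for v in sys.argv[1:3]]); o=[]
    for v in sys.argv[3:]:
        q=np.radians(float(v)); d=60*np.array([np.cos(q),np.sin(q)])-c; d=np.round(d/10,2); o.append("1.8 %.2f %.2f 0 0"%(d[0],-d[1]))
    print("; ".join(o)); e=c+d*10; print("cmd %.1f %.1f"%tuple(e))
E
python3 nx.py -58.2 -3.2 -184 -191 -198 -205 -212
```

```text
t 4.65 ang -175.8 xy -59.9 -4.4 R 60.06 Frad 6.5 Ftan 10.6 F -5.7 -11.0 4.1
1.8 -0.17 -0.74 0 0; 1.8 -0.07 -1.46 0 0; 1.8 0.11 -2.17 0 0; 1.8 0.38 -2.86 0 0; 1.8 0.73 -3.50 0 0
cmd -50.9 31.8
```

{"api": "carry_out", "payload": {"increments": "1.8 -0.17 -0.74 0 0; 1.8 -0.07 -1.46 0 0; 1.8 0.11 -2.17 0 0; 1.8 0.38 -2.86 0 0; 1.8 0.73 -3.5 0 0"}}

```text
clock: 5.28
ee_pos: [0.5305, -0.0644, 0.2146]
ee_rot: [3.139, 0.001, 0.0]
contact_force: [-4.7, -9.5, 2.7]
opening: 0.0213
```

```bash
python3 nx.py -50.9 31.8 -214.5
```

```text
t 5.28 ang 149.3 xy -52.0 30.8 R 60.48 Frad -0.9 Ftan 10.6 F -4.7 -9.5 2.7
1.8 0.15 -0.22 0 0
cmd -49.4 34.0
```

{"api": "carry_out", "payload": {"increments": "1.8 0.18 -0.25 0 0; 1.8 0.43 -0.6 0 0"}}

```text
clock: 5.52
ee_pos: [0.5345, -0.0584, 0.2146]
ee_rot: [3.139, 0.002, 0.0]
contact_force: [-4.4, -9.2, 3.6]
opening: 0.0211
```

```bash
python3 nx.py -46.6 37.8 -221.5 -224; python3 nx.py -44.9 39.8 -224; python3 nx.py -43.2 41.7 -226.5 -229
```

```text
t 5.53 ang 142.5 xy -48.0 36.8 R 60.45 Frad -2.1 Ftan 10.0 F -4.4 -9.2 3.6
1.8 0.17 -0.20 0 0; 1.8 0.34 -0.39 0 0
cmd -43.2 41.7
t 5.53 ang 142.5 xy -48.0 36.8 R 60.45 Frad -2.1 Ftan 10.0 F -4.4 -9.2 3.6
1.8 0.17 -0.19 0 0
cmd -43.2 41.7
t 5.53 ang 142.5 xy -48.0 36.8 R 60.45 Frad -2.1 Ftan 10.0 F -4.4 -9.2 3.6
1.8 0.19 -0.18 0 0; 1.8 0.38 -0.36 0 0
cmd -39.4 45.3
```

```bash
python3 - <<'E'
import numpy as np
c=np.array([-46.6,37.8]); a=-219
while a>-400:
    m=a%180; st=2 if abs(m-90)>45 else (2.5 if abs(m-90)>25 else 3)
    a-=st; q=np.radians(a); d=np.round((60*np.array([np.cos(q),np.sin(q)])-c)/10,2); c=c+10*d
    print(a,"%.2f %.2f"%(d[0],-d[1]),"cmd %.1f %.1f"%tuple(c),end=" | ")
E
```

```text
-221 0.13 -0.16 cmd -45.3 39.4 | -223 0.14 -0.15 cmd -43.9 40.9 | -225 0.15 -0.15 cmd -42.4 42.4 | -227.5 0.19 -0.18 cmd -40.5 44.2 | -230.0 0.19 -0.18 cmd -38.6 46.0 | -232.5 0.21 -0.16 cmd -36.5 47.6 | -235.0 0.21 -0.15 cmd -34.4 49.1 | -237.5 0.22 -0.15 cmd -32.2 50.6 | -240.0 0.22 -0.14 cmd -30.0 52.0 | -242.5 0.23 -0.12 cmd -27.7 53.2 | -245.0 0.23 -0.12 cmd -25.4 54.4 | -248.0 0.29 -0.12 cmd -22.5 55.6 | -251.0 0.30 -0.11 cmd -19.5 56.7 | -254.0 0.30 -0.10 cmd -16.5 57.7 | -257.0 0.30 -0.08 cmd -13.5 58.5 | -260.0 0.31 -0.06 cmd -10.4 59.1 | -263.0 0.31 -0.05 cmd -7.3 59.6 | -266.0 0.31 -0.03 cmd -4.2 59.9 | -269.0 0.32 -0.01 cmd -1.0 60.0 | -272.0 0.31 0.00 cmd 2.1 60.0 | -275.0 0.31 0.02 cmd 5.2 59.8 | -278.0 0.32 0.04 cmd 8.4 59.4 | -281.0 0.30 0.05 cmd 11.4 58.9 | -284.0 0.31 0.07 cmd 14.5 58.2 | -287.0 0.30 0.08 cmd 17.5 57.4 | -290.0 0.30 0.10 cmd 20.5 56.4 | -293.0 0.29 0.12 cmd 23.4 55.2 | -296.0 0.29 0.13 cmd 26.3 53.9 | -298.5 0.23 0.12 cmd 28.6 52.7 | -301.0 0.23 0.13 cmd 30.9 51.4 | -303.5 0.22 0.14 cmd 33.1 50.0 | -306.0 0.22 0.15 cmd 35.3 48.5 | -308.5 0.21 0.15 c
[... 831 characters left out ...]
.0 | -362.0 -0.00 0.21 cmd 60.0 -2.1 | -364.0 -0.01 0.21 cmd 59.9 -4.2 | -366.0 -0.02 0.21 cmd 59.7 -6.3 | -368.0 -0.03 0.21 cmd 59.4 -8.4 | -370.0 -0.03 0.20 cmd 59.1 -10.4 | -372.0 -0.04 0.21 cmd 58.7 -12.5 | -374.0 -0.05 0.20 cmd 58.2 -14.5 | -376.0 -0.05 0.20 cmd 57.7 -16.5 | -378.0 -0.06 0.20 cmd 57.1 -18.5 | -380.0 -0.07 0.20 cmd 56.4 -20.5 | -382.0 -0.08 0.20 cmd 55.6 -22.5 | -384.0 -0.08 0.19 cmd 54.8 -24.4 | -386.0 -0.09 0.19 cmd 53.9 -26.3 | -388.0 -0.09 0.19 cmd 53.0 -28.2 | -390.0 -0.10 0.18 cmd 52.0 -30.0 | -392.0 -0.11 0.18 cmd 50.9 -31.8 | -394.0 -0.12 0.18 cmd 49.7 -33.6 | -396.0 -0.12 0.17 cmd 48.5 -35.3 | -398.0 -0.12 0.16 cmd 47.3 -36.9 | -400.0 -0.13 0.17 cmd 46.0 -38.6 |
```

{"api": "carry_out", "payload": {"increments": "1.8 0.17 -0.2 0 0"}}

```text
clock: 5.65
ee_pos: [0.5362, -0.0563, 0.2146]
ee_rot: [3.139, 0.002, 0.0]
contact_force: [-5.5, -8.9, 4.0]
opening: 0.0213
```

{"api": "carry_out", "payload": {"increments": "1.8 0.17 -0.19 0 0"}}

```text
clock: 5.78
ee_pos: [0.5378, -0.0545, 0.2145]
ee_rot: [3.139, 0.002, 0.0]
contact_force: [-5.0, -9.1, 4.0]
opening: 0.0212
```

{"api": "carry_out", "payload": {"increments": "1.8 0.19 -0.18 0 0"}}

```text
clock: 5.9
ee_pos: [0.5396, -0.0527, 0.2145]
ee_rot: [3.139, 0.003, 0.0]
contact_force: [-6.4, -8.1, 4.7]
opening: 0.0211
```

{"api": "carry_out", "payload": {"increments": "1.8 0.19 -0.18 0 0"}}

```text
clock: 6.02
ee_pos: [0.5415, -0.0508, 0.2145]
ee_rot: [3.139, 0.003, 0.0]
contact_force: [-6.1, -9.1, 4.5]
opening: 0.0215
```

{"api": "carry_out", "payload": {"increments": "1.8 0.2 -0.17 0 0"}}

```text
clock: 6.15
ee_pos: [0.5434, -0.0491, 0.2145]
ee_rot: [3.14, 0.003, 0.0]
contact_force: [-6.5, -7.9, 4.3]
opening: 0.0213
```

{"api": "carry_out", "payload": {"increments": "1.8 0.21 -0.15 0 0"}}

```text
clock: 6.28
ee_pos: [0.5454, -0.0475, 0.2145]
ee_rot: [3.14, 0.003, 0.0]
contact_force: [-7.0, -7.3, 4.5]
opening: 0.0213
```

{"api": "carry_out", "payload": {"increments": "1.8 0.22 -0.15 0 0"}}

```text
clock: 6.4
ee_pos: [0.5475, -0.046, 0.2145]
ee_rot: [3.14, 0.003, 0.0]
contact_force: [-7.4, -7.4, 5.6]
opening: 0.0216
```

{"api": "carry_out", "payload": {"increments": "1.8 0.22 -0.14 0 0"}}

```text
clock: 6.52
ee_pos: [0.5497, -0.0445, 0.2145]
ee_rot: [3.14, 0.004, 0.0]
contact_force: [-7.9, -7.3, 5.4]
opening: 0.0216
```

{"api": "carry_out", "payload": {"increments": "1.8 0.27 -0.16 0 0"}}

```text
clock: 6.65
ee_pos: [0.5523, -0.0429, 0.2145]
ee_rot: [3.14, 0.004, 0.0]
contact_force: [-8.4, -6.6, 5.2]
opening: 0.0213
```

{"api": "carry_out", "payload": {"increments": "1.8 0.28 -0.14 0 0"}}

```text
clock: 6.78
ee_pos: [0.5551, -0.0414, 0.2145]
ee_rot: [3.14, 0.004, 0.0]
contact_force: [-7.5, -6.4, 5.3]
opening: 0.0215
```

{"api": "carry_out", "payload": {"increments": "1.8 0.29 -0.12 0 0"}}

```text
clock: 6.9
ee_pos: [0.5579, -0.0401, 0.2144]
ee_rot: [3.14, 0.004, 0.0]
contact_force: [-8.7, -5.7, 6.4]
opening: 0.0214
```

{"api": "carry_out", "payload": {"increments": "1.8 0.3 -0.11 0 0"}}

```text
clock: 7.02
ee_pos: [0.5608, -0.0389, 0.2144]
ee_rot: [3.141, 0.004, 0.0]
contact_force: [-9.2, -4.7, 5.4]
opening: 0.0215
```

{"api": "carry_out", "payload": {"increments": "1.8 0.3 -0.1 0 0"}}

```text
clock: 7.15
ee_pos: [0.5638, -0.0378, 0.2144]
ee_rot: [3.141, 0.005, 0.0]
contact_force: [-9.2, -4.3, 6.0]
opening: 0.0216
```

{"api": "carry_out", "payload": {"increments": "1.8 0.3 -0.08 0 0"}}

```text
clock: 7.28
ee_pos: [0.5667, -0.037, 0.2144]
ee_rot: [3.141, 0.005, 0.0]
contact_force: [-9.7, -4.6, 5.7]
opening: 0.0211
```

{"api": "carry_out", "payload": {"increments": "1.8 0.31 -0.06 0 0"}}

```text
clock: 7.4
ee_pos: [0.5698, -0.0363, 0.2144]
ee_rot: [3.141, 0.005, 0.0]
contact_force: [-9.6, -2.9, 6.5]
opening: 0.0211
```

{"api": "carry_out", "payload": {"increments": "1.8 0.31 -0.05 0 0"}}

```text
clock: 7.52
ee_pos: [0.5728, -0.0356, 0.2144]
ee_rot: [3.141, 0.005, 0.001]
contact_force: [-10.4, -3.0, 6.6]
opening: 0.0212
```

{"api": "carry_out", "payload": {"increments": "1.8 0.31 -0.03 0 0"}}

```text
clock: 7.65
ee_pos: [0.5759, -0.0352, 0.2144]
ee_rot: [3.141, 0.005, 0.0]
contact_force: [-10.2, -2.5, 6.6]
opening: 0.0213
```

{"api": "carry_out", "payload": {"increments": "1.8 0.32 0 0 0"}}

```text
clock: 7.78
ee_pos: [0.579, -0.035, 0.2144]
ee_rot: [-3.141, 0.005, 0.0]
contact_force: [-10.5, -0.4, 6.7]
opening: 0.0214
```

{"api": "carry_out", "payload": {"increments": "1.8 0.31 0.01 0 0"}}

```text
clock: 7.9
ee_pos: [0.5821, -0.035, 0.2144]
ee_rot: [-3.141, 0.005, 0.0]
contact_force: [-10.0, 1.9, 6.0]
opening: 0.0217
```

{"api": "carry_out", "payload": {"increments": "1.8 0.31 0.02 0 0"}}

```text
clock: 8.02
ee_pos: [0.5852, -0.0351, 0.2144]
ee_rot: [-3.141, 0.005, 0.0]
contact_force: [-10.2, 0.9, 6.6]
opening: 0.0211
```

{"api": "carry_out", "payload": {"increments": "1.8 0.32 0.04 0 0"}}

```text
clock: 8.15
ee_pos: [0.5884, -0.0353, 0.2144]
ee_rot: [-3.141, 0.005, 0.0]
contact_force: [-9.8, 2.0, 6.5]
opening: 0.0212
```

{"api": "carry_out", "payload": {"increments": "1.8 0.3 0.05 0 0"}}

```text
clock: 8.28
ee_pos: [0.5915, -0.0357, 0.2144]
ee_rot: [-3.14, 0.005, 0.001]
contact_force: [-9.9, 2.8, 7.4]
opening: 0.0215
```

{"api": "carry_out", "payload": {"increments": "1.8 0.31 0.07 0 0"}}

```text
clock: 8.4
ee_pos: [0.5946, -0.0362, 0.2144]
ee_rot: [-3.14, 0.005, 0.001]
contact_force: [-9.1, 4.2, 6.9]
opening: 0.0215
```

{"api": "carry_out", "payload": {"increments": "1.8 0.3 0.08 0 0"}}

```text
clock: 8.52
ee_pos: [0.5976, -0.0369, 0.2144]
ee_rot: [-3.14, 0.005, 0.001]
contact_force: [-9.7, 4.1, 6.9]
opening: 0.0213
```

{"api": "carry_out", "payload": {"increments": "1.8 0.3 0.1 0 0"}}

```text
clock: 8.65
ee_pos: [0.6006, -0.0378, 0.2144]
ee_rot: [-3.14, 0.005, 0.001]
contact_force: [-9.2, 4.1, 6.9]
opening: 0.0212
```

{"api": "carry_out", "payload": {"increments": "1.8 0.29 0.12 0 0"}}

```text
clock: 8.78
ee_pos: [0.6036, -0.0389, 0.2144]
ee_rot: [-3.139, 0.005, 0.001]
contact_force: [-9.4, 5.8, 6.0]
opening: 0.0215
```

{"api": "carry_out", "payload": {"increments": "1.8 0.29 0.13 0 0"}}

```text
clock: 8.9
ee_pos: [0.6065, -0.0401, 0.2144]
ee_rot: [-3.139, 0.005, 0.001]
contact_force: [-9.1, 5.7, 7.1]
opening: 0.0213
```

{"api": "carry_out", "payload": {"increments": "1.8 0.23 0.12 0 0"}}

```text
clock: 9.02
ee_pos: [0.6089, -0.0412, 0.2144]
ee_rot: [-3.139, 0.005, 0.001]
contact_force: [-7.4, 6.4, 5.9]
opening: 0.0213
```

{"api": "carry_out", "payload": {"increments": "1.8 0.23 0.13 0 0"}}

```text
clock: 9.15
ee_pos: [0.6112, -0.0424, 0.2144]
ee_rot: [-3.139, 0.005, 0.001]
contact_force: [-8.1, 6.9, 6.5]
opening: 0.0209
```

{"api": "carry_out", "payload": {"increments": "1.8 0.22 0.14 0 0"}}

```text
clock: 9.28
ee_pos: [0.6135, -0.0437, 0.2144]
ee_rot: [-3.139, 0.004, 0.001]
contact_force: [-7.7, 8.1, 6.4]
opening: 0.0211
```

{"api": "carry_out", "payload": {"increments": "1.8 0.22 0.15 0 0"}}

```text
clock: 9.4
ee_pos: [0.6157, -0.0451, 0.2144]
ee_rot: [-3.139, 0.004, 0.001]
contact_force: [-7.7, 6.8, 5.9]
opening: 0.0211
```

{"api": "carry_out", "payload": {"increments": "1.8 0.21 0.15 0 0"}}

```text
clock: 9.52
ee_pos: [0.6178, -0.0466, 0.2144]
ee_rot: [-3.138, 0.004, 0.001]
contact_force: [-7.4, 8.0, 5.5]
opening: 0.0218
```

{"api": "carry_out", "payload": {"increments": "1.8 0.2 0.17 0 0"}}

```text
clock: 9.65
ee_pos: [0.6199, -0.0482, 0.2144]
ee_rot: [-3.138, 0.004, 0.001]
contact_force: [-6.3, 7.3, 5.2]
opening: 0.0212
```

{"api": "carry_out", "payload": {"increments": "1.8 0.19 0.18 0 0"}}

```text
clock: 9.78
ee_pos: [0.6219, -0.0499, 0.2144]
ee_rot: [-3.138, 0.004, 0.001]
contact_force: [-6.6, 7.7, 3.8]
opening: 0.021
```

{"api": "carry_out", "payload": {"increments": "1.8 0.19 0.18 0 0"}}

```text
clock: 9.9
ee_pos: [0.6239, -0.0516, 0.2144]
ee_rot: [-3.138, 0.004, 0.001]
contact_force: [-5.9, 9.0, 5.1]
opening: 0.0211
```

{"api": "carry_out", "payload": {"increments": "1.8 0.14 0.16 0 0"}}

```text
clock: 10.02
ee_pos: [0.6254, -0.0532, 0.2144]
ee_rot: [-3.138, 0.003, 0.001]
contact_force: [-4.3, 9.5, 5.5]
opening: 0.0213
```

{"api": "carry_out", "payload": {"increments": "1.8 0.14 0.15 0 0"}}

```text
clock: 10.15
ee_pos: [0.6268, -0.0546, 0.2144]
ee_rot: [-3.138, 0.004, 0.001]
contact_force: [-5.1, 9.9, 5.6]
opening: 0.0213
```

{"api": "carry_out", "payload": {"increments": "1.8 0.13 0.17 0 0"}}

```text
clock: 10.28
ee_pos: [0.6282, -0.0563, 0.2144]
ee_rot: [-3.138, 0.003, 0.001]
contact_force: [-3.6, 9.4, 5.4]
opening: 0.0213
```

{"api": "carry_out", "payload": {"increments": "1.8 0.12 0.16 0 0"}}

```text
clock: 10.4
ee_pos: [0.6294, -0.0578, 0.2145]
ee_rot: [-3.138, 0.003, 0.001]
contact_force: [-4.3, 10.0, 4.8]
opening: 0.0212
```

{"api": "carry_out", "payload": {"increments": "1.8 0.15 0.21 0 0"}}

```text
clock: 10.52
ee_pos: [0.631, -0.0599, 0.2145]
ee_rot: [-3.138, 0.003, 0.001]
contact_force: [-2.7, 9.8, 5.1]
opening: 0.0214
```

{"api": "carry_out", "payload": {"increments": "1.8 0.14 0.22 0 0"}}

```text
clock: 10.65
ee_pos: [0.6325, -0.062, 0.2145]
ee_rot: [-3.138, 0.003, 0.001]
contact_force: [-3.8, 9.8, 4.4]
opening: 0.0214
```

{"api": "carry_out", "payload": {"increments": "1.8 0.13 0.23 0 0"}}

```text
clock: 10.78
ee_pos: [0.6339, -0.0643, 0.2145]
ee_rot: [-3.138, 0.002, 0.001]
contact_force: [-2.8, 10.5, 5.2]
opening: 0.0214
```

{"api": "carry_out", "payload": {"increments": "1.8 0.12 0.23 0 0"}}

```text
clock: 10.9
ee_pos: [0.6352, -0.0666, 0.2145]
ee_rot: [-3.137, 0.002, 0.001]
contact_force: [-2.5, 9.4, 4.3]
opening: 0.0213
```

{"api": "carry_out", "payload": {"increments": "1.8 0.11 0.24 0 0"}}

```text
clock: 11.02
ee_pos: [0.6364, -0.0689, 0.2145]
ee_rot: [-3.137, 0.002, 0.001]
contact_force: [-2.7, 9.9, 3.9]
opening: 0.0215
```

{"api": "carry_out", "payload": {"increments": "1.8 0.1 0.24 0 0"}}

```text
clock: 11.15
ee_pos: [0.6374, -0.0713, 0.2146]
ee_rot: [-3.137, 0.002, 0.001]
contact_force: [-2.7, 11.8, 4.5]
opening: 0.0214
```

{"api": "carry_out", "payload": {"increments": "1.8 0.09 0.25 0 0"}}

```text
clock: 11.28
ee_pos: [0.6381, -0.0728, 0.2144]
ee_rot: [-3.135, 0.003, 0.001]
contact_force: [-3.9, 19.1, 4.2]
opening: 0.0213
```

Force jumped to 19 N and the advance stalled, which indicates the seat at measured angle about 22° (that is -338°). I'll ease back by half a millimetre and hold to confirm.

{"api": "carry_out", "payload": {"increments": "1.8 0 -0.05 0 0; 1.8 0 -0.05 0 0"}}

```text
clock: 11.52
ee_pos: [0.638, -0.0723, 0.2144]
ee_rot: [-3.136, 0.003, 0.001]
contact_force: [-3.9, 15.6, 4.7]
opening: 0.0212
```

```bash
python3 nx.py
```

```text
t 11.53 ang 22.5 xy 55.5 22.9 R 60.01 Frad 2.4 Ftan 15.9 F -3.9 15.6 4.7
```

The force holds at 15.9 N at standstill. Free drag would leave 3 to 8 N, so the valve is shut, with seat angle about 22.5°. Now I open counter-clockwise through the play; the bite is at least 90° away.

```bash
python3 nx.py 56.9 19.5 25 34 43 52 61 70 79 88 97 106
```

```text
t 11.53 ang 22.5 xy 55.5 22.9 R 60.01 Frad 2.4 Ftan 15.9 F -3.9 15.6 4.7
1.8 -0.25 -0.59 0 0; 1.8 -0.72 -1.41 0 0; 1.8 -1.30 -2.14 0 0; 1.8 -2.00 -2.78 0 0; 1.8 -2.78 -3.30 0 0; 1.8 -3.64 -3.69 0 0; 1.8 -4.55 -3.94 0 0; 1.8 -5.48 -4.05 0 0; 1.8 -6.42 -4.01 0 0; 1.8 -7.34 -3.82 0 0
cmd -16.5 57.7
```

{"api": "carry_out", "payload": {"increments": "1.8 -0.25 -0.59 0 0; 1.8 -0.72 -1.41 0 0; 1.8 -1.3 -2.14 0 0; 1.8 -2 -2.78 0 0; 1.8 -2.78 -3.3 0 0; 1.8 -3.64 -3.69 0 0; 1.8 -4.55 -3.94 0 0; 1.8 -5.48 -4.05 0 0; 1.8 -6.42 -4.01 0 0; 1.8 -7.34 -3.82 0 0"}}

```text
clock: 12.78
ee_pos: [0.5652, -0.0376, 0.2147]
ee_rot: [-3.141, 0.0, 0.0]
contact_force: [0.3, 1.5, 4.4]
opening: 0.021
```

```bash
python3 nx.py -16.5 57.7 111 116 121; python3 nx.py -30.9 51.4 126 131 136;python3 nx.py -43.2 41.7 141 146 151;python3 nx.py -52.5 29.1 156 161 166;python3 nx.py -58.2 14.5 171 176 181 ;python3 nx.py -60 -1.0 186 191 196;python3 nx.py -57.7 -16.5 201 206 211;python3 nx.py -51.4 -30.9 216 221 226;python3 nx.py -41.7 -43.2 231 236 241;python3 nx.py -29.1 -52.5 246 251 256;python3 nx.py -14.5 -58.2 261 266 271;python3 nx.py 1.0 -60 276 281 286
```

```text
t 12.78 ang 106.7 xy -17.3 57.6 R 60.17 Frad 1.3 Ftan -0.8 F 0.3 1.5 4.4
1.8 -0.50 0.17 0 0; 1.8 -0.98 0.38 0 0; 1.8 -1.44 0.63 0 0
cmd -30.9 51.4
t 12.78 ang 106.7 xy -17.3 57.6 R 60.17 Frad 1.3 Ftan -0.8 F 0.3 1.5 4.4
1.8 -0.44 0.29 0 0; 1.8 -0.85 0.61 0 0; 1.8 -1.23 0.97 0 0
cmd -43.2 41.7
t 12.78 ang 106.7 xy -17.3 57.6 R 60.17 Frad 1.3 Ftan -0.8 F 0.3 1.5 4.4
1.8 -0.34 0.39 0 0; 1.8 -0.65 0.81 0 0; 1.8 -0.93 1.26 0 0
cmd -52.5 29.1
t 12.78 ang 106.7 xy -17.3 57.6 R 60.17 Frad 1.3 Ftan -0.8 F 0.3 1.5 4.4
1.8 -0.23 0.47 0 0; 1.8 -0.42 0.96 0 0; 1.8 -0.57 1.46 0 0
cmd -58.2 14.5
t 12.78 ang 106.7 xy -17.3 57.6 R 60.17 Frad 1.3 Ftan -0.8 F 0.3 1.5 4.4
1.8 -0.11 0.51 0 0; 1.8 -0.17 1.03 0 0; 1.8 -0.18 1.55 0 0
cmd -60.0 -1.0
t 12.78 ang 106.7 xy -17.3 57.6 R 60.17 Frad 1.3 Ftan -0.8 F 0.3 1.5 4.4
1.8 0.03 0.53 0 0; 1.8 0.11 1.04 0 0; 1.8 0.23 1.55 0 0
cmd -57.7 -16.5
t 12.78 ang 106.7 xy -17.3 57.6 R 60.17 Frad 1.3 Ftan -0.8 F 0.3 1.5 4.4
1.8 0.17 0.50 0 0; 1.8 0.38 0.98 0 0; 1.8 0.63 1.44 0 0
cmd -51.4 -30.9
t 12.78 ang 106.7 xy -17.3 57.6 R 60.17 Frad 1.3 Ftan -0.8 F 0.3 1.5 4.4
1.8 0.29 0.44 0 0; 1.8 0.61 0.85 0 0; 1.8 0.97 1.23 0 0
cmd -41.7 -43.2
t 12.78 ang 106.7 xy -17.3 57.6 R 60.17 Frad 1.3 Ftan -0.8 F 0.3 1.5 4.4
1.8 0.39 0.34 0 0; 1.8 0.81 0.65 0 0; 1.8 1.26 0.93 0 0
cmd -29.1 -52.5
t 12.78 ang 106.7 xy -17.3 57.6 R 60.17 Frad 1.3 Ftan -0.8 F 0.3 1.5 4.4
1.8 0.47 0.23 0 0; 1.8 0.96 0.42 0 0; 1.8 1.46 0.57 0 0
cmd -14.5 -58.2
t 12.78 ang 106.7 xy -17.3 57.6 R 60.17 Frad 1.3 Ftan -0.8 F 0.3 1.5 4.4
1.8 0.51 0.11 0 0; 1.8 1.03 0.17 0 0; 1.8 1.55 0.18 0 0
cmd 1.0 -60.0
t 12.78 ang 106.7 xy -17.3 57.6 R 60.17 Frad 1.3 Ftan -0.8 F 0.3 1.5 4.4
1.8 0.53 -0.03 0 0; 1.8 1.04 -0.11 0 0; 1.8 1.55 -0.23 0 0
cmd 16.5 -57.7
```

In the play, at about 0.8 N. I continue in 15° calls to locate the bite.

{"api": "carry_out", "payload": {"increments": "1.8 -0.5 0.17 0 0; 1.8 -0.98 0.38 0 0; 1.8 -1.44 0.63 0 0"}}

```text
clock: 13.15
ee_pos: [0.5511, -0.0439, 0.2146]
ee_rot: [-3.141, 0.0, 0.0]
contact_force: [-1.7, 3.6, 6.0]
opening: 0.0215
```

{"api": "carry_out", "payload": {"increments": "1.8 -0.44 0.29 0 0; 1.8 -0.85 0.61 0 0; 1.8 -1.23 0.97 0 0"}}

```text
clock: 13.52
ee_pos: [0.5388, -0.0537, 0.2146]
ee_rot: [-3.141, 0.001, 0.0]
contact_force: [-1.4, 2.6, 5.4]
opening: 0.0212
```

{"api": "carry_out", "payload": {"increments": "1.8 -0.34 0.39 0 0; 1.8 -0.65 0.81 0 0; 1.8 -0.93 1.26 0 0"}}

```text
clock: 13.9
ee_pos: [0.5294, -0.0664, 0.2145]
ee_rot: [-3.141, 0.001, 0.0]
contact_force: [-2.1, 2.6, 5.1]
opening: 0.0213
```

{"api": "carry_out", "payload": {"increments": "1.8 -0.23 0.47 0 0; 1.8 -0.42 0.96 0 0; 1.8 -0.57 1.46 0 0"}}

```text
clock: 14.28
ee_pos: [0.5237, -0.0812, 0.2145]
ee_rot: [3.142, 0.001, 0.0]
contact_force: [-2.5, 0.7, 4.0]
opening: 0.0213
```

{"api": "carry_out", "payload": {"increments": "1.8 -0.11 0.51 0 0; 1.8 -0.17 1.03 0 0; 1.8 -0.18 1.55 0 0"}}

```text
clock: 14.65
ee_pos: [0.522, -0.0963, 0.2145]
ee_rot: [-3.141, 0.001, -0.0]
contact_force: [-2.4, 10.0, 5.3]
opening: 0.0215
```

The bite lies between 166° and 179°, about 173°, so the play is about 0.42 turn. The final measured angle should be about 173° + 360° = 533°.

```bash
python3 nx.py -60 -1 $(seq 190 9 361); python3 nx.py 60 1 $(seq 370 9 532) 534
```

```text
t 14.65 ang -178.9 xy -60.5 -1.1 R 60.47 Frad 2.2 Ftan -10.1 F -2.4 10.0 5.3
1.8 0.09 0.94 0 0; 1.8 0.33 1.85 0 0; 1.8 0.70 2.72 0 0; 1.8 1.21 3.51 0 0; 1.8 1.83 4.22 0 0; 1.8 2.56 4.81 0 0; 1.8 3.37 5.29 0 0; 1.8 4.25 5.64 0 0; 1.8 5.16 5.84 0 0; 1.8 6.10 5.90 0 0; 1.8 7.04 5.81 0 0; 1.8 7.95 5.57 0 0; 1.8 8.82 5.20 0 0; 1.8 9.61 4.69 0 0; 1.8 10.32 4.07 0 0; 1.8 10.91 3.34 0 0; 1.8 11.39 2.53 0 0; 1.8 11.74 1.65 0 0; 1.8 11.94 0.74 0 0; 1.8 12.00 -0.20 0 0
cmd 60.0 1.0
t 14.65 ang -178.9 xy -60.5 -1.1 R 60.47 Frad 2.2 Ftan -10.1 F -2.4 10.0 5.3
1.8 -0.09 -0.94 0 0; 1.8 -0.33 -1.85 0 0; 1.8 -0.70 -2.72 0 0; 1.8 -1.21 -3.51 0 0; 1.8 -1.83 -4.22 0 0; 1.8 -2.56 -4.81 0 0; 1.8 -3.37 -5.29 0 0; 1.8 -4.25 -5.64 0 0; 1.8 -5.16 -5.84 0 0; 1.8 -6.10 -5.90 0 0; 1.8 -7.04 -5.81 0 0; 1.8 -7.95 -5.57 0 0; 1.8 -8.82 -5.20 0 0; 1.8 -9.61 -4.69 0 0; 1.8 -10.32 -4.07 0 0; 1.8 -10.91 -3.34 0 0; 1.8 -11.39 -2.53 0 0; 1.8 -11.74 -1.65 0 0; 1.8 -11.94 -0.74 0 0; 1.8 -11.97 -0.53 0 0
cmd -59.7 6.3
```

{"api": "carry_out", "payload": {"increments": "1.8 0.09 0.94 0 0; 1.8 0.33 1.85 0 0; 1.8 0.7 2.72 0 0; 1.8 1.21 3.51 0 0; 1.8 1.83 4.22 0 0; 1.8 2.56 4.81 0 0; 1.8 3.37 5.29 0 0; 1.8 4.25 5.64 0 0; 1.8 5.16 5.84 0 0; 1.8 6.1 5.9 0 0; 1.8 7.04 5.81 0 0; 1.8 7.95 5.57 0 0; 1.8 8.82 5.2 0 0; 1.8 9.61 4.69 0 0; 1.8 10.32 4.07 0 0; 1.8 10.91 3.34 0 0; 1.8 11.39 2.53 0 0; 1.8 11.74 1.65 0 0; 1.8 11.94 0.74 0 0; 1.8 12 -0.2 0 0"}}

```text
clock: 17.15
ee_pos: [0.6425, -0.0966, 0.2145]
ee_rot: [3.138, -0.0, -0.0]
contact_force: [-0.8, -10.8, 2.4]
opening: 0.0211
```

```bash
python3 nx.py
```

```text
t 17.15 ang -1.3 xy 60.0 -1.4 R 60.06 Frad -0.6 Ftan -10.8 F -0.8 -10.8 2.4
```

Steady 10.8 N lifting, radius 60 mm. Now the second half.

{"api": "carry_out", "payload": {"increments": "1.8 -0.09 -0.94 0 0; 1.8 -0.33 -1.85 0 0; 1.8 -0.7 -2.72 0 0; 1.8 -1.21 -3.51 0 0; 1.8 -1.83 -4.22 0 0; 1.8 -2.56 -4.81 0 0; 1.8 -3.37 -5.29 0 0; 1.8 -4.25 -5.64 0 0; 1.8 -5.16 -5.84 0 0; 1.8 -6.1 -5.9 0 0; 1.8 -7.04 -5.81 0 0; 1.8 -7.95 -5.57 0 0; 1.8 -8.82 -5.2 0 0; 1.8 -9.61 -4.69 0 0; 1.8 -10.32 -4.07 0 0; 1.8 -10.91 -3.34 0 0; 1.8 -11.39 -2.53 0 0; 1.8 -11.74 -1.65 0 0; 1.8 -11.94 -0.74 0 0; 1.8 -11.97 -0.6 0 0"}}

```text
clock: 19.65
ee_pos: [0.5225, -0.0874, 0.2145]
ee_rot: [-3.139, 0.0, -0.0]
contact_force: [-2.0, 9.6, 6.2]
opening: 0.0212
```

```bash
python3 nx.py;python3 - <<'E'
from h import *
s=r.state()
for n,(x,y) in(("side",(255,150)),):
    c=vision.camera(n); a=c["frame"][y:y+200,x:x+200,::-1]
    cv2.imwrite(f"pics/{n}3.png",cv2.resize(a,None,fx=3,fy=3,interpolation=cv2.INTER_CUBIC))
E
```

```text
t 19.65 ang 172.6 xy -60.0 7.8 R 60.48 Frad 3.2 Ftan -9.3 F -2.0 9.6 6.2
```

View pics/side3.png

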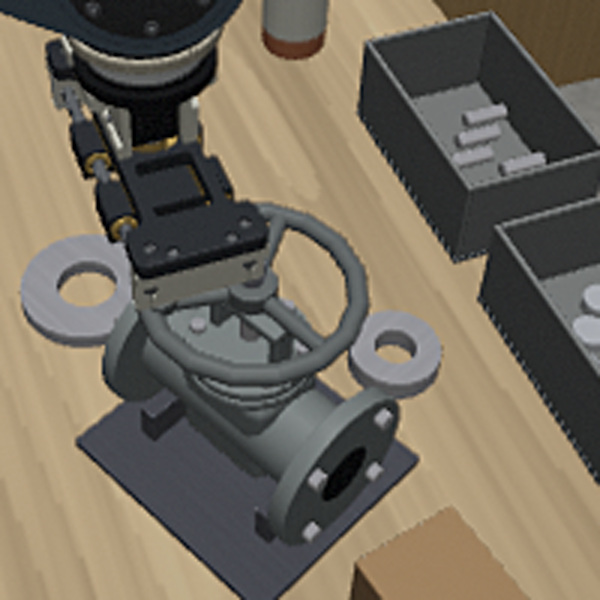

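Measured angle is 532.6°, so the lift is 353 to 367°. The side picture shows the gripper on the handle at crop (200,280), with the ring, bearing and carton undisturbed. I'll relax the push, release, rise and move clear.

{"api": "carry_out", "payload": {"increments": "1.8 0 -0.12 0 0; 1.8 0 -0.12 0 0; 3 0 -0.12 0 0; 5 0 -0.12 0 0; 5 0 -0.12 0 0; 5 0 -0.12 0 0; 5 0 -0.12 -3 0; 5 0 -0.12 -7 0; 5 0 -0.12 -11 0; 5 -4 1 -14 0; 5 -9 3 -14 0; 5 -13 6 -14 0; 5 -16 9 -14 0; 5 -16 9 -14 0;5 -16 9 -14 0;5 -16 9 -14 0"}}

```text
clock: 21.7
ee_pos: [0.3633, -0.1778, 0.3545]
ee_rot: [-3.141, 0.0, 0.001]
contact_force: [0.3, -1.1, -0.2]
opening: 0.0501
```

```bash
python3 nx.py;python3 - <<'E'
from h import *
np.set_printoptions(precision=4,suppress=True)
s=r.state(); print(s["opening"],np.abs(s["qd"]).max())
C={}
for n,(x,y) in(("side",(255,205)),("top",(275,140))):
    c=vision.camera(n); C[n]=c; a=c["frame"][y:y+150,x:x+200,::-1]
    cv2.imwrite(f"pics/{n}4.png",cv2.resize(a,None,fx=4,fy=4,interpolation=cv2.INTER_CUBIC))
d=[cv2.absdiff(cv2.imread("pics/side0.png")[205:365,255:480],np.ascontiguousarray(C["side"]["frame"][205:365,255:480,::-1]))]
print(black(C["side"],(300,215,380,290)))
E
```

```text
t 21.70 ang -159.3 xy -219.2 -82.6 R 234.24 Frad 0.1 Ftan 1.2 F 0.3 -1.1 -0.2
0.0501485835574658 0.003961409245998051
[(array([  2,  17,  11,  18, 137], dtype=int32), array([306.6715, 241.2555]))]
```

View pics/side4.png

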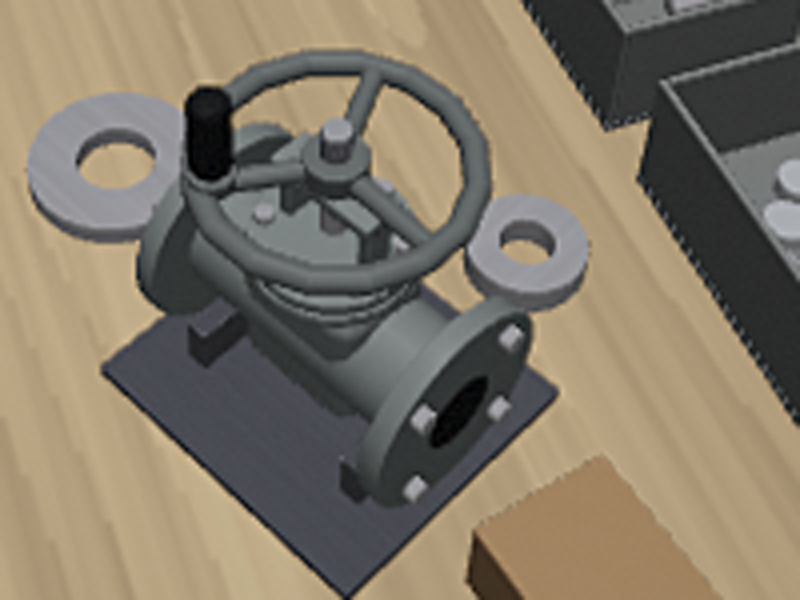

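View pics/top4.png

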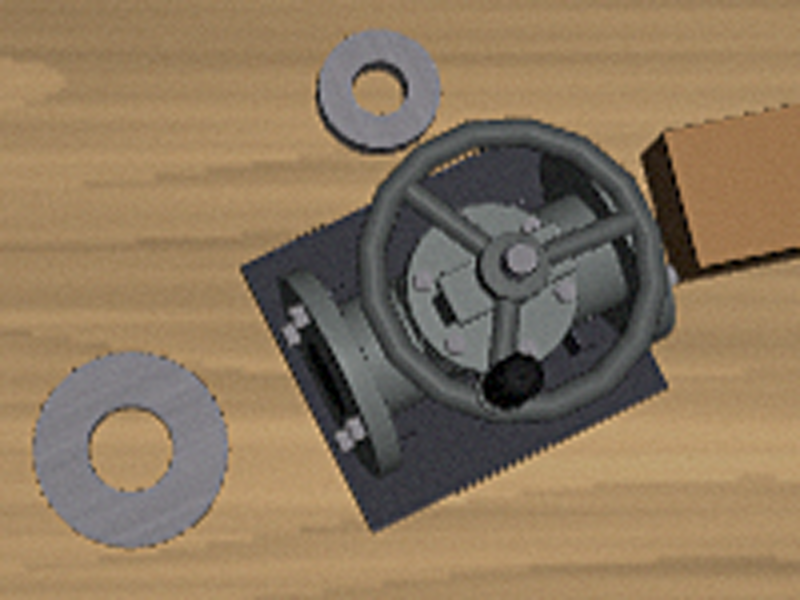

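The top view shows the handle at crop (505,385), below and slightly left of the hub at (514,265), which matches about 172°. The ring, bearing and carton are where they began, and the gripper is clear. I hand the job in.

```bash
python3 -c "
from station import r
print(r.finish_job())"
```

```text
the job is handed in; nothing more can be done
None
```

The valve is set one full turn open and the job is handed in, at about 22 s of the 72 s allowed.

- **Shut:** I turned the wheel clockwise in small steps until it stopped. The force rose from a steady 10 N to 19 N and the handle stalled at about 22°. Eased back slightly, it still held 16 N, so the valve was on its seat. The highest reading was 19 N, well below the 29 N that forces it.
- **Open:** Turning counter-clockwise, the free play ended between 166° and about 180°, so the play is roughly 0.42 turn. I turned on to 532.6°, which is 353 to 367° of real lift (0.98 to 1.02 turn).
- **Release:** I eased off the push, let go, lifted and moved clear. The arm was at rest with no contact force. In the last pictures the handle stood near 172°, as expected, and the ring, bearing and carton looked unmoved.

The lift is worked out from the wheel angle and force only. I did not measure the 1.5 mm stem rise in the pictures, because it is about the size of the calibration error. No checks disagreed.

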